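Push the slate slab out over the block's edge

TASK

With the fingertips, push the rectangular slate serving slab along the top of the white chopping block, toward the long edge that faces away from the robot, until 40 mm of it sticks out past that edge with its long side parallel to the edge, so that the cook can take it from there. Keep the slab lying flat on the block, never lifted, and leave it at rest. Leave the round slab with the shaker on it, the pepper mill and the bowl where they stand.

Things in the scene. Friction and masses are not known exactly. Their poses are not given: they have to be found in the camera images.
- block: Heavy white plastic chopping block fixed to the bench, 240 (its x) x 480 (its y) x 50 mm high. Origin at the centre of its underside, on the bench; its top is 50 mm above it. Its +x axis points roughly away from the robot (within 15 degrees); the long edge that faces away is the straight line x = +120 mm in this frame, running along y.
- slab: Rectangular dark slate serving slab, loose, lying flat on the block: 100 (its x) x 160 (its y) x 8 mm thick, about 0.35 kg. Origin at the centre of its underside. At the start its +x axis points within 25 degrees of the block's +x. Square with 40 mm overhang, its origin is at x = +110 mm in the block's frame. It stays where it is left; a few newtons push it.
- round_slab: Round dark slate slab, diameter 100 mm, 8 mm thick, loose, lying flat on the other half of the block; to be left alone. Origin at the centre of its underside.
- shaker: Metal shaker, diameter 48 mm, 78 mm high, standing on the round slab; to be left alone. Origin at the centre of its underside.
- mill: Dark wooden pepper mill, diameter 56 mm, 150 mm high, standing on the bench beyond the block's left (+y) end; to be left alone. Origin at the centre of its underside.
- pot: Small white ceramic bowl, diameter 90 mm, 60 mm high, standing on the bench beyond the block's right (-y) end; to be left alone. Origin at the centre of its underside.
There are look-alikes about, which are no part of the job. What is shaped like the slab but blue or red is not meant.

How it is judged:
At the end, for the whole second after the job is handed in: The rectangular slab lies flat and at rest on the block, overhanging the edge that faces away from the robot by 40 mm (30 to 50 mm, measured at its middle), parallel to that edge within 8 degrees, its middle at least 40 mm inside the block's two ends (x of slab in the frame of block between 0.1 and 0.12 m and y of slab in the frame of block between -0.2 and 0.2 m and z of slab in the frame of block between 0.045 and 0.054 m and angle between the x axis of slab and the x axis of block, either way round below 0.14 rad and angle between slab's own z axis and vertical below 0.04 rad and linear speed of slab below 0.01 m/s); the robot touches nothing.
It fails at once if the rectangular slab is lifted off the block or tipped (height (world z) of slab above 0.058 m or angle between slab's own z axis and vertical above 0.12 rad).
It fails at once if the round slab is moved (distance of round_slab from where it was at the start of the episode above 0.015 m).
It fails at once if the shaker is moved (distance of shaker from where it was at the start of the episode above 0.015 m).
It fails at once if the pepper mill is moved (distance of mill from where it was at the start of the episode above 0.015 m).
It fails at once if the small bowl is moved (distance of pot from where it was at the start of the episode above 0.015 m).
It also fails if it takes over 42 s, if anything falls off the work surface, if the arm or the gripper's body presses on something with over 40 N, if the wrist force passes 120 N, or if a joint passes its speed limit or range.

ROBOT

A 6-joint arm with a two-finger parallel gripper is mounted at the origin on the work surface. World frame = base frame: x ahead of the robot, y to its left, z up, the work surface at z = 0. Lengths are in m, angles in rad, forces in N, time in s.
With the tool pointing down it reaches from about 0.375 to 0.975 m from the base axis. Payload 3.8 kg.
Tool frame: the origin (TCP) lies at the very end of the fingers, on their centre line; the grasp point (between the pads) lies 19 mm behind it; z points along the fingers, y is the line along which they close (so a half turn about z gives the same grasp; the last joint's range is limited). The gripper opens to 85 mm and grips with 20 to 120 N. Pads are 22 mm wide; open, the fingers measure 114 mm over their backs; the gripper's body (76 mm by 85 mm) begins 54 mm behind the grasp point. The pads swing forward as they close: fully open they stand 13 mm farther back than shut.
Start: joints at [-1.147, 0.264, 1.604, -0, 1.274, -0.037], TCP at [0.3, -0.605, 0.195] pointing down, gripper open.
Joint ranges: [-2.63, 2.63], [-0.94, 2.18], [0.31, 2.57], [-1.31, 4.45], [0, 2.66], [-2.55, 2.55]. Speed limits (rad/s): [2.57, 2.57, 3.14, 3.14, 3.14, 3.14].

INTERFACE

Orientations are given as a rotation vector (axis times angle).
In Python, from workcell import bot gives the robot as it stands.
- The arm moves only by the shell command python3 -m creep 'ROWS' [FORCE]. ROWS is JSON, a list of rows, each a list of 5 numbers: the shift along the tool's x, y, z in units of 0.05 m (1.0 is 0.05 m), then the turn about the tool's z in units of 0.1 rad (1.0 is 0.1 rad), then the opening, from 0 (shut) to 1 (fully open). In form: [[tx, ty, tz, spin, hand], ...]. A call has 1 to 20 rows; each row shifts and turns the commanded pose from where the row before left it, along the tool's axes as they then stand; what a row does not reach is not made up. A row lasts 1/8 s, in which the tool goes at most 62.5 mm and 10.7 degrees, less where a joint would pass 70% of its speed; a pose out of reach is approached as far as the arm can. A call with a number of a shift or a turn outside -1 to 1 is refused whole. A call with a gripper value outside its range is refused whole. The fingers move at their own pace and stop on an object; FORCE is the grip in N (left out, the last holds). Time passes only in rows, so rows that do not move let the fingers close. It gives the time, the measured TCP pose, the force, the opening and the grip force at its end, in the units of the state.
- bot.read_state(): the state, without advancing time (a new reading comes with each control period).
- bot.read_camera(name): name is "side" or "top" or "wrist"; returns a dict with "pixels" (384x512x3 uint8, red, green, blue), "vfov" (degrees; the focal length in pixels is half the picture's height over the tangent of half this angle, whatever the lens; pixels are square), "cx", "cy" (the principal point, pixels), "world_to_cam" (4x4, takes a point from world to camera coordinates). Camera axes: x right, y down, z forward; pixel columns grow to the right and rows downward; lengths in m; the calibration is good to about 2 mm. The wrist camera is an equidistant fisheye: a pixel r from the principal point sees the ray r / f radians off the axis. A picture is of the moment at which its call begins. There is no depth.
- bot.finish_job(): hands the job in; it is judged then, once.
Trained networks look in a picture, given as the dict that the camera call returned (one of the last four; its "shot" number tells which), for a name from the list of things; names that differ only in an ending like _2 or _b are one class to them, and where a whole thing is asked for, a point or a joint stands for the part that bears it (a point fixed in the world has none). Each returns a list of dicts, best first, with "score" (0 to 1); they miss things now and then, are a little off and sometimes report something else, mostly with a low value. They report only what shows in the picture. A call takes as long as a camera call. They do not tell look-alikes from the thing itself.
- bot.look_for(target, picture): "bbox" ([left, top, right, bottom] in pixels, round what is visible of it).
- bot.regions_of(target, picture): "mask" (384x512 bool, what is visible of it) and "bbox" ([left, top, right, bottom] in pixels, round what is visible of it).
The state is a dict: "time": time; "q": joint angles; "joint_vel": joint speeds; "joint_torque": joint torques, N m; "tool_pos": TCP position; "tcp_rot": TCP orientation; "wrist_force": force on the tool from outside, world axes, zero at the start; "torque": the same for the moment, N m; "width": opening from 0.0 (shut) to 1.0 (fully open); "grip_force": force on a finger pad.
Only numpy, scipy, OpenCV 4.12 (cv2) and the standard library are available. Lean on these libraries where they do the work, as an engineer would, in place of code of your own. Each camera call takes 0.05 s, during which the arm holds its last target. There are 200 camera calls.

## Working session

There is one attempt and no reset: what is moved stays moved. The work goes in short steps, Python scripts to look and compute and a shell command to move; the robot and the scene stay as the last step left them, time stands still between calls to the robot, and variables do not carry over. Pictures are saved under pics/ and viewed, at most 10 in all, crops included, and the job is handed in when it is done.

```bash
mkdir -p pics; python3 - <<'E'
from workcell import bot
import cv2,numpy as np
s=bot.read_state();print(s['time'],s['tool_pos'],s['tcp_rot'])
for n in['top','side']:
    p=bot.read_camera(n);cv2.imwrite(f'pics/{n}0.png',p['pixels'][:,:,::-1])
    print(n,p['vfov'],p['cx'],p['cy'],np.round(p['world_to_cam'],3).tolist())
    for t in['block','slab','round_slab','shaker','mill','pot']:
        print(t,[(np.round(r['bbox']).tolist(),round(r['score'],2)) for r in bot.look_for(t,p)][:3])
E
```

```text
0.0 [ 0.29980894 -0.60386699  0.19374169] [-3.05645900e+00 -7.16883102e-01  6.80982653e-04]
top 54.62804418136987 258.83847212450786 190.0189092143153 [[-0.008, -1.0, 0.004, -0.001], [-0.995, 0.008, -0.097, 0.543], [0.097, -0.005, -0.995, 1.105], [0.0, 0.0, 0.0, 1.0]]
block [([158.0, 132.0, 323.0, 224.0], 0.94)]
slab [([360.0, 247.0, 410.0, 305.0], 0.94), ([257.0, 159.0, 313.0, 197.0], 0.71), ([347.0, 99.0, 406.0, 140.0], 0.66)]
round_slab [([192.0, 155.0, 225.0, 192.0], 0.87)]
shaker [([198.0, 165.0, 217.0, 182.0], 0.7)]
mill []
pot [([390.0, 168.0, 422.0, 197.0], 0.85)]
side 56.78965373178448 256.6664128171055 187.2583492197107 [[-0.911, -0.412, -0.013, 0.483], [-0.269, 0.618, -0.738, 0.178], [0.312, -0.669, -0.674, 1.111], [0.0, 0.0, 0.0, 1.0]]
block [([170.0, 150.0, 298.0, 265.0], 0.94)]
slab [([304.0, 177.0, 351.0, 201.0], 0.94), ([271.0, 242.0, 336.0, 292.0], 0.86), ([229.0, 152.0, 278.0, 187.0], 0.85)]
round_slab [([203.0, 198.0, 236.0, 223.0], 0.71), ([214.0, 189.0, 232.0, 212.0], 0.46)]
shaker [([213.0, 190.0, 232.0, 211.0], 0.65)]
mill [([156.0, 253.0, 183.0, 293.0], 0.72)]
pot [([280.0, 114.0, 299.0, 130.0], 0.85), ([230.0, 153.0, 275.0, 189.0], 0.66)]
```

View pics/top0.png

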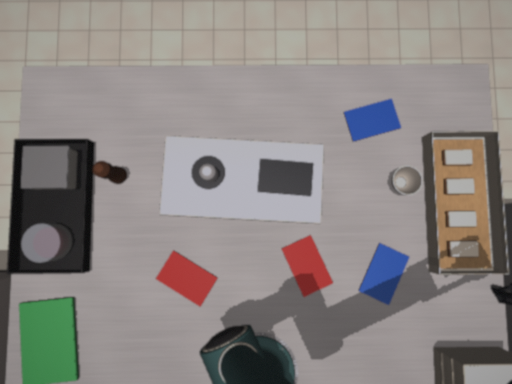

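```bash
cat > h.py <<'E'
from workcell import bot
import cv2,numpy as np
from scipy.spatial.transform import Rotation as R
def w(p,uv,z):
    f=192/np.tan(np.radians(p['vfov']/2)); M=np.array(p['world_to_cam']); Rm,t=M[:3,:3],M[:3,3]
    uv=np.atleast_2d(uv).astype(float)
    d=np.c_[(uv[:,0]-p['cx'])/f,(uv[:,1]-p['cy'])/f,np.ones(len(uv))]@Rm; o=-Rm.T@t
    return (o+d*((z-o[2])/d[:,2])[:,None])[:,:2]
def rect(p,m,z):
    c=max(cv2.findContours(m.astype(np.uint8),cv2.RETR_EXTERNAL,cv2.CHAIN_APPROX_NONE)[0],key=cv2.contourArea)[:,0,:]
    q=w(p,c,z).astype(np.float32)
    r=cv2.minAreaRect(q*1000); return r,np.round(cv2.boxPoints(r))
def near(p,t,uv):
    for r in bot.regions_of(t,p):
        b=r['bbox']
        if b[0]<=uv[0]<=b[2] and b[1]<=uv[1]<=b[3]: return r['mask']
E
python3 - <<'E'
from h import *
p=bot.read_camera('top')
for t,uv,z in[('block',(240,178),.05),('slab',(285,178),.058),('round_slab',(208,173),.058)]:
    m=near(p,t,uv)
    if m is None: print(t,None);continue
    r,b=rect(p,m,z);print(t,m.sum(),r,b.tolist())
s=bot.read_state();print(s['time'],np.round(R.from_rotvec(s['tcp_rot']).as_matrix(),3).tolist(),s['width'])
E
```

```text
block 10245 ((572.9080200195312, 46.47395324707031), (483.1011657714844, 245.61228942871094), 86.45829772949219) [[435.0, -187.0], [681.0, -202.0], [710.0, 280.0], [465.0, 295.0]]
slab 1875 ((577.3684692382812, -82.3720474243164), (165.81683349609375, 104.64017486572266), 83.4600601196289) [[516.0, -159.0], [620.0, -171.0], [639.0, -6.0], [535.0, 6.0]]
round_slab 629 ((593.084228515625, 148.35028076171875), (95.65855407714844, 94.36265563964844), 44.816436767578125) [[526.0, 148.0], [592.0, 81.0], [660.0, 149.0], [594.0, 216.0]]
0.9 [[0.896, 0.445, 0.0], [0.445, -0.896, -0.0], [-0.0, 0.0, -1.0]] 1.0015112959426535
```

The top view shows the white block (about 162–323, 137–222), the dark slab on its right half at (285,178), the round slab with shaker at (208,173), the mill at (105,170) and the bowl at (406,181). Next I go behind the slab, square the open fingers to the block and then push.

```bash
python3 -m creep '[[0.57,-0.57,0,0,1],[0.57,-0.57,0,0,1],[0.57,-0.57,0,0,1],[0.57,-0.57,0,0,1],[0.57,-0.57,0,0,1],[0.57,-0.57,0,0,1],[0.57,-0.57,0,0,1],[0.57,-0.57,0,0,1],[0.57,-0.57,0,0,1],[0.57,-0.57,0,0,1],[0.57,-0.57,0,0,1],[0.57,-0.57,0,0,1],[0.57,-0.57,0,0,1],[0.57,-0.57,0,0,1],[0,0,0,0.9,1],[0,0,0,0.9,1],[0,0,0,0.9,1],[0,0,0,0.9,1],[0,0,0,0.8,1],[0,0,0,0.8,1]]'
python3 -m creep '[[0,0,0.5,0,1],[0,0,0.5,0,1],[0,0,0.5,0,1],[0,0,0.3,0,1],[0,0,0,0,1],[0,0,0,0,1]]'
python3 - <<'E'
from h import *
s=bot.read_state();print(s['tool_pos'],R.from_rotvec(s['tcp_rot']).as_matrix()[:2,0],s['wrist_force'])
p=bot.read_camera('side');cv2.imwrite('pics/s1.png',p['pixels'][:,:,::-1])
E
```

```text
time: 3.4
tool_pos: [0.4802, -0.0698, 0.1953]
tcp_rot: [3.14, -0.097, 0.001]
wrist_force: [0.0, -0.2, 0.1]
width: 0.999
grip_force: 0.0
time: 4.15
tool_pos: [0.481, -0.07, 0.1061]
tcp_rot: [3.14, -0.093, 0.003]
wrist_force: [-0.5, 0.3, 0.6]
width: 0.997
grip_force: 0.0
[ 0.48096205 -0.06995966  0.10607543] [ 0.9982453  -0.05919185] [-0.51919136  0.28260467  0.56277362]
```

```bash
python3 -m creep '[[0,0,0.4,0,1],[0,0,0.4,0,1],[0,0,0.16,0,1],[0,0,0,0,1],[0,0,0,0,1]]'
python3 -m creep '[[0,0,0.06,0,1],[0,0,0.06,0,1],[0,0,0,0,1]]'
python3 -m creep '[[0,0,0.04,0,1],[0,0,0.04,0,1],[0,0,0,0,1]]'
python3 - <<'E'
from h import *
p=bot.read_camera('side');cv2.imwrite('pics/s2.png',cv2.resize(p['pixels'][130:280,150:350,::-1],(800,600),interpolation=cv2.INTER_CUBIC))
E
```

```text
time: 4.82
tool_pos: [0.4811, -0.07, 0.0581]
tcp_rot: [3.14, -0.093, 0.003]
wrist_force: [-0.2, 0.5, 0.9]
width: 1.001
grip_force: 0.0
time: 5.2
tool_pos: [0.4798, -0.0697, 0.0508]
tcp_rot: [-3.14, 0.093, 0.001]
wrist_force: [-0.3, -0.8, -0.4]
width: 1.004
grip_force: 0.0
time: 5.58
tool_pos: [0.4799, -0.0697, 0.0468]
tcp_rot: [-3.14, 0.093, 0.001]
wrist_force: [-0.2, -0.0, 0.5]
width: 1.0
grip_force: 0.0
```

View pics/s2.png

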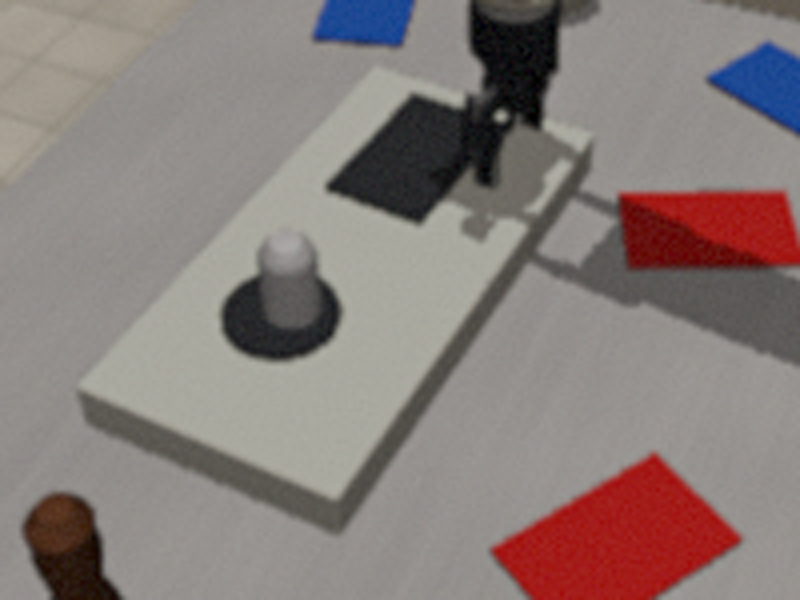

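Side view: the fingers stand over the block behind the slab (near finger tip at about (488,180) in the crop), with a clear gap to the slab. I'll feel for the block top.

```bash
python3 -m creep '[[0,0,0.04,0,1],[0,0,0.04,0,1],[0,0,0,0,1],[0,0,0,0,1]]'
python3 -m creep '[[0,0,0.04,0,1],[0,0,0,0,1],[0,0,0,0,1]]'
python3 -m creep '[[0,0,0.03,0,1],[0,0,0,0,1],[0,0,0,0,1]]'
```

```text
time: 6.12
tool_pos: [0.4801, -0.0698, 0.0431]
tcp_rot: [-3.14, 0.093, 0.0]
wrist_force: [-0.8, 0.6, -0.6]
width: 1.0
grip_force: 0.0
time: 6.5
tool_pos: [0.4801, -0.0698, 0.041]
tcp_rot: [-3.14, 0.093, 0.0]
wrist_force: [-0.2, -0.3, 0.0]
width: 1.003
grip_force: 0.0
time: 6.88
tool_pos: [0.4801, -0.0698, 0.0396]
tcp_rot: [-3.14, 0.093, 0.0]
wrist_force: [-0.5, 0.3, 0.1]
width: 0.998
grip_force: 0.0
```

```bash
python3 -m creep '[[0.12,0,0,0,1],[0.12,0,0,0,1],[0.12,0,0,0,1],[0.12,0,0,0,1],[0.12,0,0,0,1],[0.12,0,0,0,1],[0.12,0,0,0,1],[0.12,0,0,0,1],[0.12,0,0,0,1],[0.12,0,0,0,1]]'
python3 -m creep '[[0.12,0,0,0,1],[0.12,0,0,0,1],[0.12,0,0,0,1],[0.12,0,0,0,1],[0.12,0,0,0,1],[0.12,0,0,0,1],[0,0,0,0,1],[0,0,0,0,1]]'
python3 - <<'E'
from h import *
for n in('top','side'):
    p=bot.read_camera(n)
    c=[np.round(x['bbox']).tolist() for x in bot.look_for('slab',p)];print(n,c)
    a=p['pixels'][100:260,140:400,::-1] if n=='top' else p['pixels'][130:280,150:350,::-1]
    cv2.imwrite(f'pics/{n}3.png',cv2.resize(a,(780,480),interpolation=cv2.INTER_CUBIC))
    d=p
E
```

```text
time: 8.12
tool_pos: [0.5404, -0.0733, 0.0395]
tcp_rot: [-3.14, 0.093, 0.0]
wrist_force: [0.7, -0.2, 0.0]
width: 0.997
grip_force: 0.0
time: 9.12
tool_pos: [0.5757, -0.0754, 0.0395]
tcp_rot: [-3.14, 0.093, 0.001]
wrist_force: [-0.2, -0.2, -0.3]
width: 1.002
grip_force: 0.0
top [[154.0, 253.0, 218.0, 306.0], [317.0, 254.0, 331.0, 292.0], [358.0, 244.0, 410.0, 306.0], [344.0, 101.0, 403.0, 140.0], [256.0, 160.0, 313.0, 195.0], [93.0, 163.0, 126.0, 182.0]]
side [[305.0, 176.0, 348.0, 202.0], [232.0, 152.0, 275.0, 189.0], [273.0, 243.0, 335.0, 294.0], [328.0, 140.0, 369.0, 168.0], [156.0, 253.0, 183.0, 294.0], [227.0, 121.0, 243.0, 142.0]]
```

View pics/top3.png

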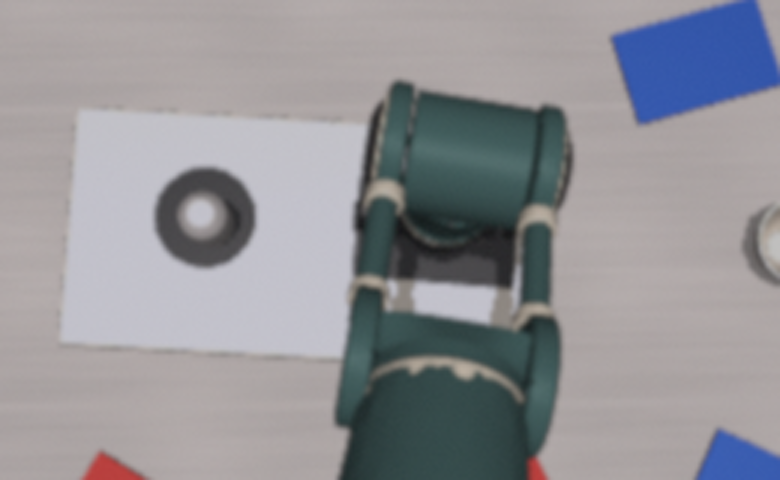

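View pics/side3.png

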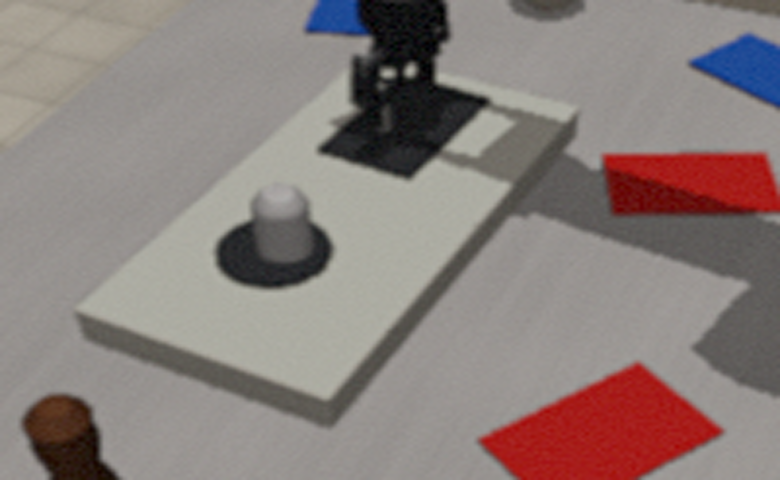

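Nothing moved: the open fingers passed just above the slab (still at 256–313, 160–195), so their tips are higher than assumed. I go back and feel for the actual contact with the block.

```bash
python3 -m creep '[[0,0,-0.2,0,1],[-0.4,0,0,0,1],[-0.4,0,0,0,1],[-0.4,0,0,0,1],[-0.4,0,0,0,1],[-0.32,0,0,0,1],[0,0,0.2,0,1],[0,0,0,0,1],[0,0,0,0,1]]'
python3 -m creep '[[0,0,0.04,0,1],[0,0,0,0,1],[0,0,0,0,1]]'
python3 -m creep '[[0,0,0.04,0,1],[0,0,0,0,1],[0,0,0,0,1]]'
python3 -m creep '[[0,0,0.04,0,1],[0,0,0,0,1],[0,0,0,0,1]]'
```

```text
time: 10.45
tool_pos: [0.4807, -0.0699, 0.0395]
tcp_rot: [3.14, -0.093, 0.0]
wrist_force: [0.3, 0.1, 0.6]
width: 0.997
grip_force: 0.0
time: 10.82
tool_pos: [0.4802, -0.0698, 0.0376]
tcp_rot: [-3.14, 0.093, 0.0]
wrist_force: [-0.0, -0.4, -0.5]
width: 0.999
grip_force: 0.0
time: 11.2
tool_pos: [0.4801, -0.0698, 0.0355]
tcp_rot: [-3.14, 0.093, 0.0]
wrist_force: [0.6, 0.1, 0.5]
width: 1.002
grip_force: 0.0
time: 11.58
tool_pos: [0.4801, -0.0698, 0.0335]
tcp_rot: [-3.14, 0.093, 0.0]
wrist_force: [-0.3, 0.6, 0.9]
width: 1.001
grip_force: 0.0
```

```bash
python3 -m creep '[[0,0,0.03,0,1],[0,0,0,0,1],[0,0,0,0,1]]'
python3 -m creep '[[0,0,0.03,0,1],[0,0,0,0,1],[0,0,0,0,1]]'
python3 - <<'E'
from h import *
p=bot.read_camera('side');cv2.imwrite('pics/s4.png',cv2.resize(p['pixels'][140:215,230:330,::-1],(800,600),interpolation=cv2.INTER_CUBIC))
E
```

```text
time: 11.95
tool_pos: [0.4801, -0.0698, 0.0321]
tcp_rot: [-3.14, 0.093, 0.0]
wrist_force: [0.6, 0.8, 0.4]
width: 1.001
grip_force: 0.0
time: 12.32
tool_pos: [0.4801, -0.0698, 0.0305]
tcp_rot: [-3.14, 0.093, 0.0]
wrist_force: [-0.8, 0.2, 0.4]
width: 1.002
grip_force: 0.0
```

View pics/s4.png

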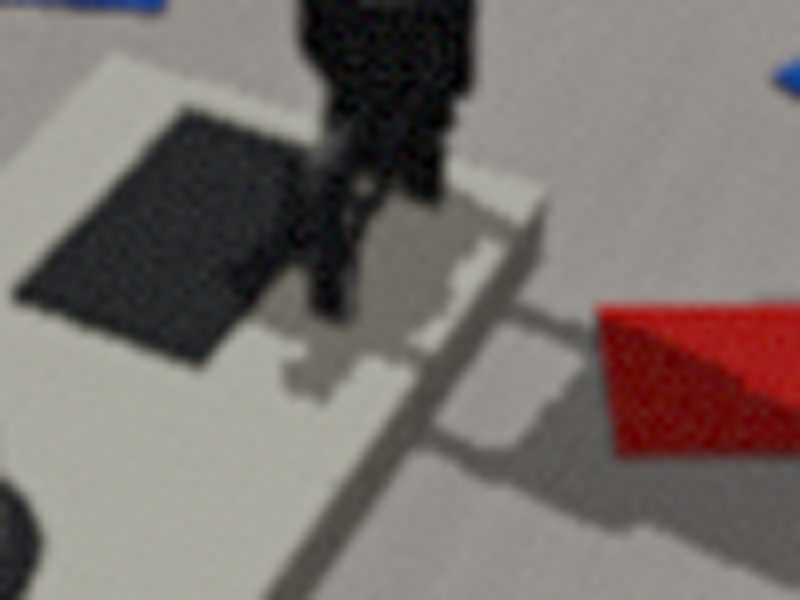

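The crop shows the left fingertip ending at about (330,315), i.e. pixel (271,179), still short of its shadow. I compute its height.

```bash
python3 - <<'E'
from h import *
p=bot.read_camera('side')
for z in(.045,.05,.055,.06,.065,.07):print(z,np.round(w(p,(271.2,179.4),z),3))
m=near(bot.read_camera('top'),'slab',(285,178))
E
```

```text
0.045 [[ 0.5   -0.062]]
0.05 [[ 0.497 -0.056]]
0.055 [[ 0.495 -0.051]]
0.06 [[ 0.493 -0.046]]
0.065 [[ 0.491 -0.041]]
0.07 [[ 0.489 -0.035]]
```

```bash
python3 -m creep '[[0,0,0.05,0,1],[0,0,0,0,1]]'
python3 -m creep '[[0,0,0.05,0,1],[0,0,0,0,1]]'
python3 -m creep '[[0,0,0.05,0,1],[0,0,0,0,1]]' | grep -E 'pos|wrist'
```

```text
time: 12.78
tool_pos: [0.4798, -0.0697, 0.0278]
tcp_rot: [-3.14, 0.093, 0.001]
wrist_force: [-0.3, 0.2, 0.1]
width: 1.003
grip_force: 0.0
time: 13.02
tool_pos: [0.4798, -0.0697, 0.0253]
tcp_rot: [-3.14, 0.093, 0.001]
wrist_force: [0.7, 0.1, 0.9]
width: 0.999
grip_force: 0.0
tool_pos: [0.4798, -0.0697, 0.0228]
wrist_force: [-0.3, 0.7, -0.2]
```

```bash
python3 - <<'E'
from h import *
a=bot.read_camera('side')['pixels'][140:215,230:330,::-1];b=bot.read_camera('wrist')['pixels'][:,:,::-1]
cv2.imwrite('pics/s5.png',np.hstack([cv2.resize(a,(400,300),interpolation=cv2.INTER_CUBIC),cv2.resize(b,(400,300))]))
E
```

```text
(no output)
```

View pics/s5.png

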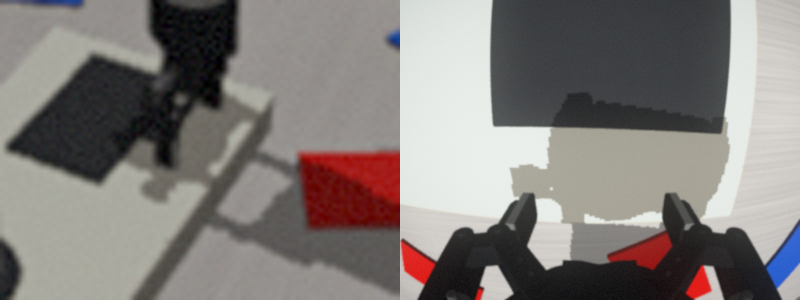

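Side half: the fingertip at (165,165) is still well off its shadow at (155,192). The wrist half shows both fingers behind the slab's rear edge. So the tips are about 15 mm above the block; I continue down carefully.

```bash
python3 -m creep '[[0,0,0.06,0,1],[0,0,0,0,1]]' | grep -E 'pos|wrist'
python3 -m creep '[[0,0,0.05,0,1],[0,0,0,0,1]]' | grep -E 'pos|wrist'
python3 -m creep '[[0,0,0.04,0,1],[0,0,0,0,1]]' | grep -E 'pos|wrist'
python3 - <<'E'
from h import *
a=bot.read_camera('side')['pixels'][140:215,230:330,::-1]
cv2.imwrite('pics/s6.png',cv2.resize(a,(800,600),interpolation=cv2.INTER_CUBIC))
E
```

```text
tool_pos: [0.4798, -0.0697, 0.0198]
wrist_force: [0.6, 0.6, 0.4]
tool_pos: [0.4799, -0.0697, 0.0173]
wrist_force: [-0.2, -0.1, 0.0]
tool_pos: [0.4799, -0.0698, 0.0154]
wrist_force: [0.6, 0.0, -0.1]
```

View pics/s6.png

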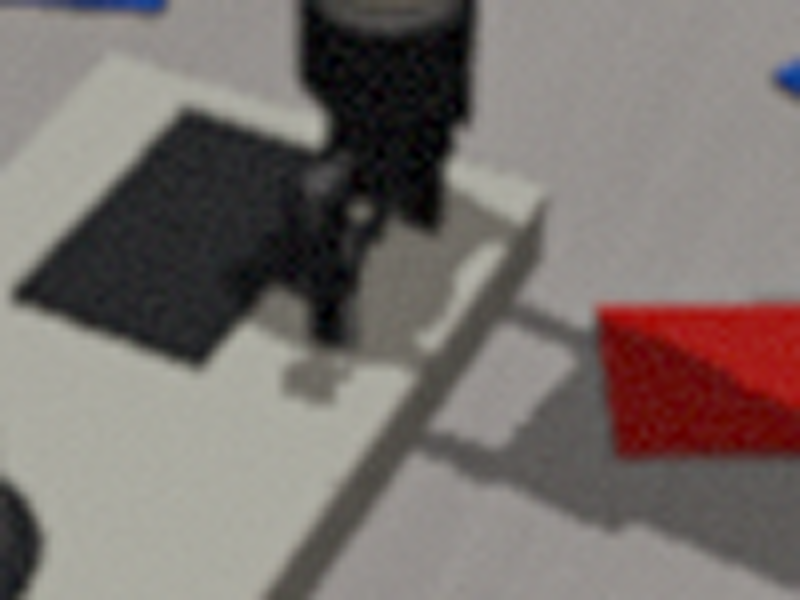

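```bash
python3 - <<'E'
from h import *
p=bot.read_camera('side');f=192/np.tan(np.radians(p['vfov']/2));M=np.array(p['world_to_cam'])
def pr(x):
    c=M[:3,:3]@x+M[:3,3];return np.round([p['cx']+f*c[0]/c[2],p['cy']+f*c[1]/c[2]],1)
for z in(.015,.028,.04,.05,.06):print(z,[ (pr(np.array([x,y,z]))-[230,140])*8 for x in(.475,.495) for y in(-.013,-.027)])
print('slab corners',[(pr(np.array([x/1000,y/1000,.058]))-[230,140])*8 for x,y in((518,-157),(618,-169),(637,-8),(537,4))])
q=bot.read_camera('wrist');print(np.round(np.linalg.inv(q['world_to_cam']),3).tolist())
E
```

```text
0.015 [array([337.6, 447.2]), array([349.6, 427.2]), array([296. , 435.2]), array([308. , 415.2])]
0.028 [array([338.4, 425.6]), array([350.4, 406.4]), array([296. , 413.6]), array([308.8, 393.6])]
0.04 [array([338.4, 406.4]), array([350.4, 386.4]), array([296. , 393.6]), array([308.8, 373.6])]
0.05 [array([339.2, 388.8]), array([351.2, 369.6]), array([296.8, 376.8]), array([308.8, 356.8])]
0.06 [array([339.2, 372. ]), array([351.2, 352. ]), array([296.8, 360. ]), array([308.8, 340. ])]
slab corners [array([372. , 162.4]), array([189.6,  97.6]), array([  1.6, 285.6]), array([192.8, 361.6])]
[[-0.06, -0.945, -0.322, 0.564], [-0.998, 0.057, 0.019, -0.074], [0.001, 0.323, -0.946, 0.194], [0.0, 0.0, 0.0, 1.0]]
```

The tip sits at (330,345), which by projection is still about 60–67 mm high. The reported z is therefore biased, so I trust contact and the pictures and keep feeling downward.

```bash
for i in 1; do python3 -m creep '[[0,0,0.05,0,1],[0,0,0,0,1]]' | grep -E 'pos|wrist'; done
python3 -m creep '[[0,0,0.05,0,1],[0,0,0,0,1]]' | grep -E 'pos|wrist'
python3 -m creep '[[0,0,0.04,0,1],[0,0,0,0,1]]' | grep -E 'pos|wrist'
python3 - <<'E'
from h import *
p=bot.read_camera('wrist');f=192/np.tan(np.radians(p['vfov']/2));M=np.array(p['world_to_cam'])
def pr(x):
    c=M[:3,:3]@x+M[:3,3];t=np.arctan2(np.hypot(*c[:2]),c[2]);u=c[:2]/np.hypot(*c[:2]);return np.round([p['cx'],p['cy']]+u*f*t,0).tolist()
print([pr(np.array([x/1000,y/1000,.058])) for x,y in((518,-157),(537,4))],[pr(np.array([x/1000,y/1000,.1])) for x,y in((518,-157),(537,4))],[pr(np.array([x/1000,y/1000,.02])) for x,y in((518,-157),(537,4))])
m=near(p,'slab',(390,80));print(np.round(cv2.boxPoints(cv2.minAreaRect(np.argwhere(m)[:,::-1].astype(np.float32)))) if m is not None else 0)
E
```

```text
tool_pos: [0.4799, -0.0697, 0.0128]
wrist_force: [0.3, -0.5, 0.1]
tool_pos: [0.4799, -0.0697, 0.0103]
wrist_force: [0.1, 0.2, 0.7]
tool_pos: [0.4799, -0.0697, 0.0084]
wrist_force: [0.5, 0.7, 0.2]
[[423.0, 185.0], [99.0, 167.0]] [[472.0, 218.0], [48.0, 195.0]] [[392.0, 166.0], [128.0, 151.0]]
[[102. 178.]
 [102.   0.]
 [438.   0.]
 [438. 178.]]
```

```bash
python3 -m creep '[[0,0,0.04,0,1],[0,0,0,0,1]]' | grep -E 'pos|wrist'
python3 -m creep '[[0,0,0.04,0,1],[0,0,0,0,1]]' | grep -E 'pos|wrist'
python3 - <<'E'
from h import *
a=bot.read_camera('side')['pixels'][140:215,230:330,::-1];b=bot.read_camera('wrist')['pixels'][:,:,::-1]
cv2.imwrite('pics/s7.png',np.hstack([cv2.resize(a,(400,300),interpolation=cv2.INTER_CUBIC),cv2.resize(b,(400,300))]))
E
```

```text
tool_pos: [0.4799, -0.0698, 0.0064]
wrist_force: [-0.0, 1.1, 0.4]
tool_pos: [0.4799, -0.0698, 0.0044]
wrist_force: [0.8, 0.4, -1.0]
```

View pics/s7.png

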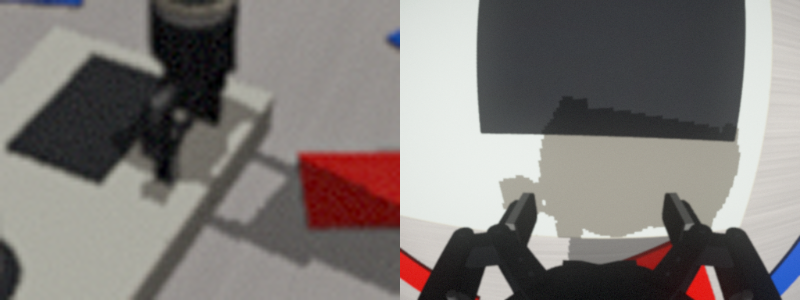

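Side half: tip at about (163,182), that is about 58 mm high, and the shadow is almost joined to it. A few more millimetres.

```bash
python3 -m creep '[[0,0,0.04,0,1],[0,0,0,0,1]]' | grep -E 'time|pos|wrist'
python3 -m creep '[[0,0,0.03,0,1],[0,0,0,0,1]]' | grep -E 'pos|wrist'
python3 -m creep '[[0,0,0.03,0,1],[0,0,0,0,1]]' | grep -E 'pos|wrist'
```

```text
time: 15.98
tool_pos: [0.4799, -0.0697, 0.0024]
wrist_force: [-0.7, -0.7, 0.7]
tool_pos: [0.4799, -0.0698, 0.0009]
wrist_force: [0.9, -0.2, -0.3]
tool_pos: [0.4802, -0.0698, 0.0006]
wrist_force: [-4.4, 1.3, 9.3]
```

Contact at last (9 N). I raise 3 mm and push.

```bash
python3 -m creep '[[0,0,-0.06,0,1],[0,0,0,0,1],[0.16,0,0,0,1],[0.16,0,0,0,1],[0.16,0,0,0,1],[0.16,0,0,0,1],[0.16,0,0,0,1],[0.16,0,0,0,1]]' | grep -E 'time|pos|wrist'
python3 -m creep '[[0.1,0,0,0,1],[0.1,0,0,0,1],[0.1,0,0,0,1],[0.1,0,0,0,1]]' | grep -E 'pos|wrist'
cat > m.py <<'E'
from h import *
import sys
B=np.array([572.9,46.5]);a=np.radians(-3.54);ex=np.array([np.cos(a),np.sin(a)]);ey=np.array([-ex[1],ex[0]])
for n in sys.argv[1:]:
    p=bot.read_camera(n)
    for r in bot.regions_of('slab',p):
        q,b=rect(p,r['mask'],.058);d=np.array(q[0])-B
        if abs(d@ex)<160 and -220<d@ey<30: print(n,round(r['score'],2),'blockxy',np.round([d@ex,d@ey]),np.round(q[1]),round(q[2]+3.54,1),b.tolist())
E
python3 m.py side
```

```text
time: 17.48
tool_pos: [0.5276, -0.0725, 0.0023]
wrist_force: [-2.7, 0.5, 1.0]
tool_pos: [0.5482, -0.0738, 0.0024]
wrist_force: [-1.3, 0.5, -1.1]
side 0.65 blockxy [  44. -123.] [166. 102.] 90.0 [[553.0, -158.0], [655.0, -165.0], [665.0, 1.0], [563.0, 8.0]]
```

The slab is moving and square (block x = 44 mm, parallel). 66 mm remain; I push 64 mm, ending slowly, and draw back.

```bash
python3 -m creep '[[0.12,0,0,0,1],[0.12,0,0,0,1],[0.12,0,0,0,1],[0.12,0,0,0,1],[0.12,0,0,0,1],[0.12,0,0,0,1],[0.12,0,0,0,1],[0.12,0,0,0,1],[0.12,0,0,0,1],[0.1,0,0,0,1],[0.06,0,0,0,1],[0.04,0,0,0,1],[0,0,0,0,1],[0,0,0,0,1]]' | grep -E 'time|pos|wrist'
python3 m.py side
python3 -m creep '[[-0.2,0,0,0,1],[-0.4,0,0,0,1],[-0.4,0,0,0,1],[-0.2,0,-0.2,0,1],[0,0,-0.8,0,1],[0,0,-0.8,0,1],[-0.3,0,-0.8,0,1],[-0.3,0,-0.5,0,1],[0,0.8,0,0,1],[0,0.8,0,0,1],[0,0.8,0,0,1],[0,0.8,0,0,1],[0,0.8,0,0,1],[0,0.8,0,0,1],[0,0.8,0,0,1],[0,0,0,0,1]]' | grep -E 'time|pos|wrist'
python3 m.py top side
python3 - <<'E'
from h import *
p=bot.read_camera('top');cv2.imwrite('pics/t8.png',cv2.resize(p['pixels'][100:260,140:400,::-1],(780,480),interpolation=cv2.INTER_CUBIC))
m=near(p,'block',(240,200));print(rect(p,m,.05))
E
```

```text
time: 19.82
tool_pos: [0.6122, -0.0776, 0.0026]
wrist_force: [0.4, 0.6, 0.8]
side 0.82 blockxy [ 135. -101.] [ 92. 181.] 30.6 [[619.0, -3.0], [701.0, -164.0], [783.0, -122.0], [701.0, 39.0]]
time: 21.92
tool_pos: [0.5054, -0.3547, 0.1586]
wrist_force: [0.4, 0.5, 0.1]
top 0.77 blockxy [ 106. -128.] [160. 104.] 89.7 [[614.0, -164.0], [717.0, -171.0], [728.0, -11.0], [624.0, -4.0]]Traceback (most recent call last):
  File "<stdin>", line 3, in <module>
  File "h.py", line 10, in rect
    c=max(cv2.findContours(m.astype(np.uint8),cv2.RETR_EXTERNAL,cv2.CHAIN_APPROX_NONE)[0],key=cv2.contourArea)[:,0,:]
                           ^^^^^^^^
AttributeError: 'NoneType' object has no attribute 'astype'
```

View pics/t8.png

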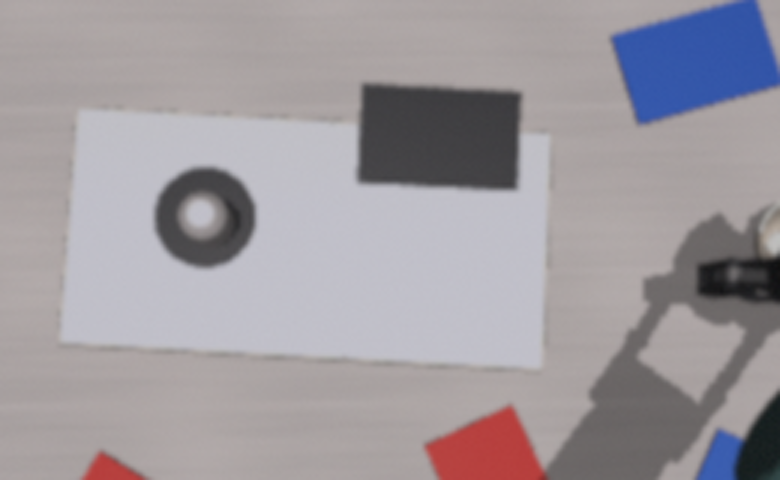

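The top view shows the slab at (440,137) in the crop, square with the far edge: its far side is at row 88 and the block edge at row 127, so it overhangs 36–40 mm. The shaker and round slab are unmoved, and the arm is clear.

```bash
python3 -c "
from workcell import bot
print(bot.finish_job())"
```

```text
the job is handed in; nothing more can be done
None
```

I pushed the slab square with the far edge of the block; it overhangs by about 36–40 mm, lies flat and at rest with the arm clear, and I have handed the job in, though no verdict came back.

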